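# Sweep the broken padlock into the scrap drawer

## Task

Three padlocks lie on top of the small two-drawer unit; one has lost its shackle (the steel hoop) and is scrap. Open the top drawer, gently slide the broken padlock along the top (do not pick it up) and over the front edge so that it drops into the drawer, then close the drawer fully without slamming it. Leave the two good padlocks, the glass jar and the carton on top of the unit where they are.

Things in the scene. Friction and masses are not known exactly. Their poses are not given: they have to be found in the camera images.
- cab: drawer unit of grey sheet with two white drawers one above the other, fixed to the bench: 260 deep (x) by 320 wide (y) by 184 high, flat top without lips. Origin: centre of its underside; its -x axis points out of the drawer fronts, z up. The closed drawer fronts lie at x = -130; the top plate (12 thick, upper face at z = 184) ends in front at x = -115
- top_edge (a point): middle of the front edge of the unit's upper face (x = -115, z = 184 of the unit); the edge runs along the unit's y
- cab_drawer0 (a joint): top drawer's slide: 0 closed, grows as it is pulled out towards the unit's -x, 0.18 m at the stop; it may start a little ajar; slides with about 1 N and stays where it is left
- cab_drawer0_handle (a point): middle of the top drawer's bar handle: a round steel bar, 11 thick and 120 long, parallel to the unit's y, its axis 35 in front of the drawer's face (29 clear between bar and face) and 38 below the unit's upper face; two 8 mm posts hold it 51 either side of the middle. Moves with the drawer
- drawer_floor (a point): centre of the top drawer's inner floor, axes as the unit's; inside, the drawer is 215 (x) by 278 (y) by 60 deep, walls 6 thick, white front 15 thick. Moves with the drawer
- lock_broken: the scrap padlock: brass-coloured block 45 (x) by 42 (y) by 22 high with dark seams and NO shackle, lying flat on top of the unit, 0.26 kg. Origin: centre of its underside
- lock_a: good padlock: the same block, 45 by 42 by 22, with its steel shackle, a hoop 36 wide that reaches to x = 53 along its own +x (towards the back of the unit). Origin: centre of the block's underside
- lock_b: good padlock, the same as lock_a
- jar: glass jar with steel lid, 54 diameter, 55 high, near the back of the unit's top. Origin: centre of its underside
- carton: closed cardboard box, 45 (x) by 85 (y) by 35 high, near the back of the unit's top. Origin: centre of its underside
Things that resemble listed ones, but are neither listed nor needed, are in the scene too. What is shaped like the lock_broken but orange is not meant.

How it is judged:
By the outcome, as a careful person would: the job done as asked, in the order asked, and still so for the second after the job is handed in, with the robot touching nothing.
It also fails if it takes over 61 s, if anything falls off the work surface, if the arm or the gripper's body presses on something with over 40 N, if the wrist force passes 120 N, or if a joint passes its speed limit or range.

## Robot

A 6-joint arm with a two-finger parallel gripper is mounted at the origin on the work surface. World frame = base frame: x ahead of the robot, y to its left, z up, the work surface at z = 0. Lengths are in m, angles in degrees, forces in N, time in s.
With the tool pointing down it reaches from about 0.35 to 0.875 m from the base axis. Payload 4.2 kg.
Tool frame: the origin (TCP) lies on the centre line of the jaws, within the pads' length; the fingertips stand 17 mm ahead of it and the grasp point (between the pads) lies 2 mm behind it (tips_ahead is the distance from the TCP to the fingertips, in m); z points along the fingers, x is the direction in which the jaws open and shut, and the axes are right-handed (so a half turn about z gives the same grasp; the last joint's range is limited). The gripper opens to 87 mm and grips with 3 to 60 N. Pads are 19 mm wide; open, the fingers measure 117 mm over their backs; the gripper's body (75 mm by 190 mm) begins 51 mm behind the grasp point.
Start: joints at [78.415, 22.042, 0.453, 0, -68.411, -14.817], TCP at [0.278, 0.56, 0.24] pointing down, gripper open.
Joint ranges: [-179.83, 179.83], [-69.29, 118.12], [-61.27, 80.66], [-181.25, 117.63], [-171.15, -9.14], [-177.46, 177.46]. Speed limits (degrees/s): [159.86, 159.86, 180, 180, 180, 180].

## Interface

Orientations are given as a 3x3 rotation matrix whose columns are the frame's x, y, z axes.
In Python, from station import sense, capture, camera_info, finish_job, boxes_of, spot_point, tips_ahead gives the robot as it stands. The module is installed in compiled form; this text tells all that it offers.
- The arm moves only by the tool carry_out, never from a script. Its arguments are lists of equal length, an entry for each row: "delta_pos": the shift along the tool's x, y, z scaled (see below), a list of three; "spin": the turn about the tool's z scaled (see below); "gripper": the opening in per cent of the stroke, from 0 (shut) to 100 (fully open). In form: {"delta_pos": [[x, y, z], ...], "spin": [spin, ...], "gripper": [gripper, ...]}. A call has 1 to 12 rows; each row is the pose to reach, as a shift and turn from the pose commanded when the call began, along the tool's axes at that moment; what a row does not reach only later rows make up. The controller multiplies each number of a shift by 0.1 m and each number of a turn by pi/4 rad. A row lasts 1/8 s, in which the tool goes at most 62.5 mm and 10.7 degrees, less where a joint would pass 70% of its speed; a pose out of reach is approached as far as the arm can. A call with a number of a shift or a turn outside -1 to 1 is refused whole. A call with a gripper value outside its range is refused whole. The fingers move at their own pace and stop on an object; the grip force is fixed at half the most. Time passes only in rows, so rows that repeat a pose let the fingers close. It gives the time, the measured TCP pose, the force and the opening at its end, in the units of the state.
- sense(): the state, without advancing time (a new reading comes with each control period).
- capture(name): name is "scene" or "side" or "wrist"; returns the picture (420x560x3 uint8, red, green, blue); there is no depth.
- camera_info(name): a dict with "fov_y" (degrees; the focal length in pixels is half the picture's height over the tangent of half this angle, whatever the lens; pixels are square), "cx", "cy" (the principal point, pixels), "D" ([k1, k2, p1, p2, k3] as OpenCV has them; the pictures are not rectified), "origin" and "rotation" of the camera in the world. Camera axes: x right, y down, z forward; pixel columns grow to the right and rows downward; lengths in m; the calibration is good to about 2 mm. A picture is of the moment at which its call begins: read the wrist's pose just before it. camera_info takes no time and is no camera call; for the wrist camera it gives the pose at the moment of the call.
- finish_job(): hands the job in, once; it reports no verdict.
Trained networks look in the newest picture that a camera, given by its name, has taken for a name from the list of things; names that differ only in an ending like _2 or _b are one class to them, and where a whole thing is asked for, a point or a joint stands for the part that bears it (a point fixed in the world has none). Each returns a list of dicts, best first, with "p" (0 to 1); they miss things now and then, are a little off and sometimes report something else, mostly with a low value. They report only what shows in the picture. A call takes as long as a camera call. They do not tell look-alikes from the thing itself.
- boxes_of(camera, query): "centre" ([x, y, z] in m, in world coordinates, good to about 4 mm: the middle of the surface that is visible of it).
- spot_point(camera, query): "centre" ([x, y, z] in m, in world coordinates, good to about 4 mm: a listed point, or the origin of a listed thing).
The state is a dict: "time_s": time; "joints": joint angles; "joint_velocities": joint speeds; "effort": joint torques, N m; "tcp_pos": TCP position; "ee_rot": TCP orientation; "wrist_force": force on the tool from outside, world axes, zero at the start; "moment": the same for the moment, N m; "gripper_width": opening from 0.0 (shut) to 1.0 (fully open).
Only numpy, scipy, OpenCV 4.12 (cv2) and the standard library are available. Lean on these libraries where they do the work, as an engineer would, in place of code of your own. Each camera call takes 0.05 s, during which the arm holds its last target. There are 200 camera calls.

## Working session

There is one attempt and no reset: what is moved stays moved. The work goes in short steps, Python scripts to look and compute and a tool call to move; the robot and the scene stay as the last step left them, time stands still between calls to the robot, and variables do not carry over. Pictures are saved under pics/ and viewed, and the job is handed in when it is done.

Besides the shell and the picture viewer there is one more tool, called as name(argument=value, ...) on one line, values as JSON. carry_out: Moves the arm, as the interface text tells. Its arguments: {"type":"object","properties":{"delta_pos":{"type":"array","items":{"type":"array","items":{"type":"number","minimum":-1,"maximum":1}}},"spin":{"type":"array","items":{"type":"number","minimum":-1,"maximum":1}},"gripper":{"type":"array","items":{"type":"number"}}},"required":["delta_pos","spin","gripper"]}

```bash
mkdir -p pics
cat > h.py <<'E'
import numpy as np, cv2
from station import *
def snap(cam,fn):
    im=capture(cam); cv2.imwrite('pics/'+fn+'.png',im[:,:,::-1]); return im
def proj(cam,P):
    c=camera_info(cam); f=210/np.tan(np.radians(c['fov_y']/2))
    K=np.array([[f,0,c['cx']],[0,f,c['cy']],[0,0,1.]]); R=np.array(c['rotation']); o=np.array(c['origin'])
    p=(np.atleast_2d(P)-o)@R
    return cv2.projectPoints(p,np.zeros(3),np.zeros(3),K,np.array(c['D']))[0][:,0]
def ray(cam,uv,z):
    c=camera_info(cam); f=210/np.tan(np.radians(c['fov_y']/2))
    K=np.array([[f,0,c['cx']],[0,f,c['cy']],[0,0,1.]]); R=np.array(c['rotation']); o=np.array(c['origin'])
    q=cv2.undistortPoints(np.array(uv,float).reshape(-1,1,2),K,np.array(c['D']))[:,0]
    d=np.c_[q,np.ones(len(q))]@R.T
    return o+d*((z-o[2])/d[:,2])[:,None]
E
python3 - <<'E'
from h import *
s=sense(); print(s['time_s'],np.round(s['ee_rot'],3).tolist(),s['tcp_pos'],s['gripper_width'],tips_ahead)
for c in ['scene','side']:
    snap(c,c+'0'); print(c,np.round(camera_info(c)['origin'],3))
    for q in ['cab','lock_broken','lock_a','jar','carton']:
        print(q,[(round(d['p'],2),np.round(d['centre'],3).tolist(),proj(c,d['centre'])[0].round().tolist()) for d in boxes_of(c,q)][:5])
    for q in ['top_edge','cab_drawer0_handle','drawer_floor','cab','lock_broken']:
        print('pt',q,[(round(d['p'],2),np.round(d['centre'],3).tolist(),proj(c,d['centre'])[0].round().tolist()) for d in spot_point(c,q)][:5])
a=[cv2.imread(f'pics/{c}0.png') for c in ('scene','side')]
E
```

```text
0.0 [[-0.445, -0.896, -0.001], [-0.896, 0.445, -0.002], [0.002, -0.0, -1.0]] [0.27765106 0.55930408 0.23842731] 0.9968386232628381 0.017
scene [1.014 0.606 0.689]
cab [(0.75, [0.619, 0.212, 0.169], [255.0, 241.0]), (0.37, [0.664, 0.218, 0.222], [237.0, 234.0])]
lock_broken [(0.85, [0.488, 0.142, 0.206], [273.0, 175.0]), (0.81, [0.435, 0.371, 0.026], [380.0, 278.0])]
lock_a [(0.93, [0.578, 0.121, 0.207], [232.0, 193.0]), (0.9, [0.659, 0.099, 0.208], [190.0, 209.0])]
jar [(0.96, [0.522, 0.266, 0.227], [315.0, 200.0]), (0.5, [0.62, 0.207, 0.172], [253.0, 239.0])]
carton [(0.89, [0.659, 0.22, 0.221], [240.0, 233.0])]
pt top_edge [(0.67, [0.652, 0.083, 0.185], [189.0, 214.0])]
pt cab_drawer0_handle [(0.71, [0.517, -0.036, 0.142], [203.0, 176.0])]
pt drawer_floor [(0.75, [0.65, 0.085, 0.185], [191.0, 214.0])]
pt cab [(0.32, [0.532, 0.023, 0.183], [214.0, 173.0])]
pt lock_broken [(0.77, [0.424, 0.37, 0.004], [381.0, 282.0]), (0.76, [0.48, 0.132, 0.183], [272.0, 181.0])]
side [ 0.161 -0.463  0.602]
cab [(0.82, [0.528, 0.03, 0.162], [350.0, 233.0])]
lock_broken [(0.96, [0.311, 0.171, 0.022], [211.0, 279.0]), (0.81, [0.476, 0.116, 0.203], [302.0, 195.0])]
lock_a [(0.91, [0.643, 0.078, 0.2], [390.0, 187.0]), (0.65, [0.566, 0.102, 0.204], [349.0, 188.0])]
jar [(0.84, [0.5, 0.236, 0.215], [285.0, 159.0])]
carton [(0.78, [0.651, 0.189, 0.209], [361.0, 158.0]), (0.24, [0.52, 0.006, 0.141], [353.0, 251.0])]
pt top_edge [(0.67, [0.533, 0.017, 0.185], [358.0, 225.0])]
pt cab_drawer0_handle [(0.9, [0.509, -0.037, 0.154], [363.0, 262.0])]
pt drawer_floor [(0.85, [0.564, 0.124, 0.101], [337.0, 228.0])]
pt cab [(0.26, [0.565, 0.125, 0.1], [337.0, 227.0])]
pt lock_broken [(0.85, [0.481, 0.128, 0.188], [300.0, 198.0]), (0.85, [0.314, 0.185, 0.001], [211.0, 282.0]), (0.64, [0.424, 0.363, -0.003], [232.0, 224.0])]
```

View pics/scene0.png

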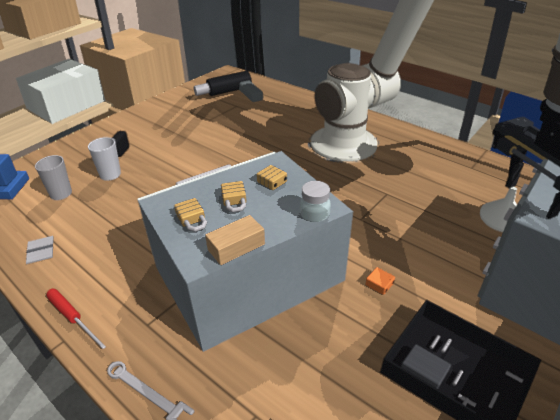

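View pics/side0.png

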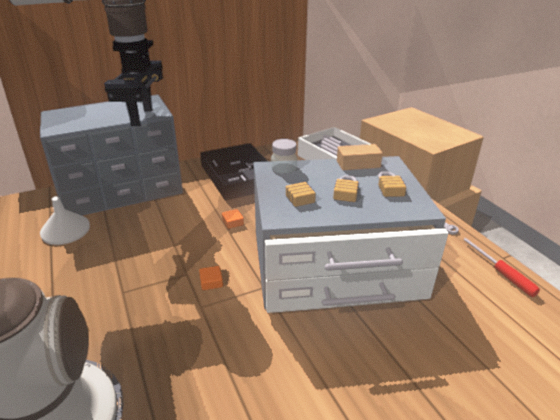

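Run:
```python
import cv2
a=cv2.imread('pics/scene0.png')[140:350,130:360]; cv2.imwrite('pics/sc1.png',cv2.resize(a,None,fx=2.8,fy=2.8,interpolation=2))
a=cv2.imread('pics/side0.png')[140:310,245:450]; cv2.imwrite('pics/sd1.png',cv2.resize(a,None,fx=3.5,fy=3.5,interpolation=2))
```

```text
(no output)
```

View pics/sc1.png

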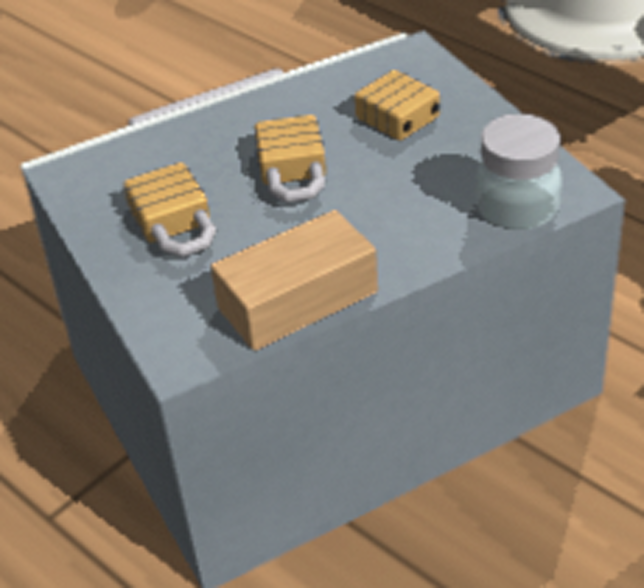

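View pics/sd1.png

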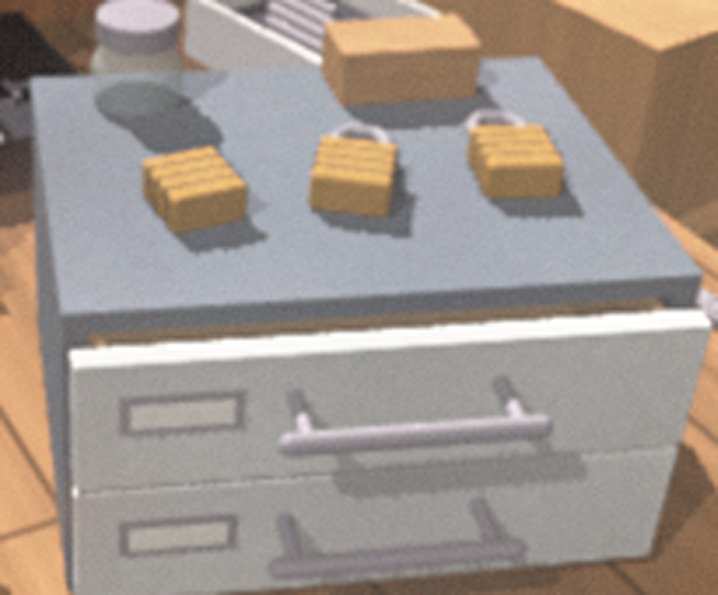

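Run:
```python
from h import *
sc=ray('scene',[(137.9,200),(281.8,151.4),(352.1,212.1),(188.2,283.9)],.184)
sd=ray('side',[(445,218.6),(263,230),(254.4,162.9),(399.6,157.1)],.184)
print(sc[:,:2].round(3).tolist(),sd[:,:2].round(3).tolist())
# local corners: front-right-in-world..., order same in both: front/-y?, compute both
from scipy.optimize import least_squares
L=np.array([(-.115,-.16),(-.115,.16),(.13,.16),(.13,-.16)])
def T(p,L):
    c,s=np.cos(p[2]),np.sin(p[2]); return L@np.array([[c,s],[-s,c]])+p[:2]
for D in (sc,sd,(sc+sd)/2):
    r=least_squares(lambda p:(T(p,L)-D[:,:2]).ravel(),[.55,.12,1.]); print(r.x.round(4),np.degrees(r.x[2]),(r.fun*1000).round(1))
p=r.x; np.save('cab.npy',p)
c,s=np.cos(p[2]),np.sin(p[2]); 
for n,q in dict(broken=(.481,.130),a1=(.572,.11),a2=(.651,.088),jar=(.511,.251),carton=(.655,.205),handle=(.513,-.037)).items():
    print(n,((np.array(q)-p[:2])@np.array([[c,-s],[s,c]])).round(3))
# side-view drawer top edge front corners at z=.17?
w=ray('side',[(72/3.5+245,365/3.5+140),(710/3.5+245,325/3.5+140),(285/3.5+245,442/3.5+140),(548/3.5+245,425/3.5+140)],.172)
w[2:]=ray('side',[(285/3.5+245,442/3.5+140),(548/3.5+245,425/3.5+140)],.146)
print(((w[:,:2]-p[:2])@np.array([[c,-s],[s,c]])).round(4), w.round(3))
print(ray('side',[(302,199)],.195)); print(p)
```

```text
[[0.685, -0.027], [0.385, 0.079], [0.465, 0.308], [0.764, 0.207]] [[0.684, -0.029], [0.383, 0.071], [0.461, 0.301], [0.763, 0.198]]
[0.5724 0.1345 1.2402] 71.06085352659439 [ 1.   0.6 -1.1 -0.8 -2.1  1.9  2.2 -1.7]
[0.5702 0.1282 1.2435] 71.24938009616635 [ 1.  -2.9 -0.9 -0.6 -0.4  2.   0.4  1.5]
[0.5713 0.1314 1.2419] 71.15505647972783 [ 1.  -1.2 -1.  -0.7 -1.3  1.9  1.3 -0.1]
broken [-0.03   0.085]
a1 [-0.02  -0.008]
a2 [-0.015 -0.089]
jar [0.094 0.096]
carton [ 0.097 -0.055]
handle [-0.178  0.001]
[[-0.1408  0.1569]
 [-0.1411 -0.1549]
 [-0.1745  0.0619]
 [-0.1758 -0.0639]] [[ 0.377  0.049  0.172]
 [ 0.672 -0.052  0.172]
 [ 0.456 -0.014  0.146]
 [ 0.575 -0.056  0.146]]
[[0.47711579 0.11529372 0.195     ]]
[0.57128175 0.13138902 1.24189002]
```

carry_out(delta_pos=[[0.4, -0.5, -0.8], [0.8, -1, -0.8], [0.8, -1, -0.8], [0.8, -1, -0.8], [0.8, -1, -0.8]], spin=[1, 1, 1, 1, 1], gripper=[15, 15, 15, 15, 15])

```text
time_s: 1.72
tcp_pos: [0.332, 0.4433, 0.3199]
ee_rot: [[-0.948, -0.319, 0.0], [-0.319, 0.948, 0.001], [-0.0, 0.001, -1.0]]
wrist_force: [-0.1, 0.0, 0.5]
gripper_width: 0.516
```

```bash
cat >> h.py <<'E'
def go(ux,uy,z,spin=None):
    "print tool-frame numbers to reach unit coords (ux,uy), world z; spin to unit-aligned"
    p=np.load('cab.npy'); s=sense(); R=np.array(s['ee_rot']); t=np.array(s['tcp_pos'])
    c,n=np.cos(p[2]),np.sin(p[2]); C=np.array([[c,-n],[n,c]])
    w=np.r_[C@[ux,uy]+p[:2],z]; yaw=np.arctan2(R[1,0],R[0,0]); tgt=p[2]+np.pi/2
    sp=-((tgt-yaw+np.pi)%(2*np.pi)-np.pi)/(np.pi/4)
    print('t',s['time_s'],'unit',(C.T@(t[:2]-p[:2])).round(4),'z',t[2].round(4),'move',(R.T@(w-t)/.1).round(3),'spin',round(sp,3),'F',np.round(s['wrist_force'],1),'g',round(s['gripper_width'],3))
E
python3 -c "
from h import *
go(.02,.085,.34)"
```

```text
t 1.725 unit [0.2179 0.3272] z 0.3199 move [-0.721 -3.044 -0.203] spin 0.832 F [-0.1  0.   0.5] g 0.516
```

carry_out(delta_pos=[[-0.2, -0.5, 0], [-0.3, -1, 0], [-0.3, -1, 0], [-0.3, -1, 0]], spin=[0.83, 0.83, 0.83, 0.83], gripper=[15, 15, 15, 15])

```text
time_s: 2.22
tcp_pos: [0.3925, 0.3582, 0.3192]
ee_rot: [[-0.946, 0.323, -0.0], [0.323, 0.946, -0.0], [0.0, -0.001, -1.0]]
wrist_force: [0.6, 0.3, -0.1]
gripper_width: 0.161
```

```bash
python3 -c "
from h import *
go(.02,.085,.34)"
```

```text
t 2.225 unit [0.1569 0.2425] z 0.3192 move [-1.575 -1.369 -0.207] spin -0.0 F [ 0.6  0.3 -0.1] g 0.161
```

Aligned with the unit: tool x = unit y, tool y = unit x.

carry_out(delta_pos=[[-0.5, -0.4, 0], [-1, -0.8, 0], [-1, -0.8, 0]], spin=[0, 0, 0], gripper=[15, 15, 15])

```text
time_s: 2.6
tcp_pos: [0.4625, 0.2482, 0.3192]
ee_rot: [[-0.946, 0.323, -0.0], [0.323, 0.946, -0.001], [0.0, -0.001, -1.0]]
wrist_force: [0.5, 0.1, 0.1]
gripper_width: 0.151
```

carry_out(delta_pos=[[-0.5, -0.5, 0], [-0.6, -1, 0], [-0.6, -1, 0]], spin=[0, 0, 0], gripper=[15, 15, 15])

```text
time_s: 2.98
tcp_pos: [0.4855, 0.1347, 0.3196]
ee_rot: [[-0.947, 0.323, -0.0], [0.323, 0.947, -0.0], [0.0, -0.0, -1.0]]
wrist_force: [-0.4, 0.4, 0.1]
gripper_width: 0.153
```

```bash
python3 -c "
from h import *
go(.02,.085,.34); snap('wrist','w1')
p=np.load('cab.npy'); c,n=np.cos(p[2]),np.sin(p[2]); C=np.array([[c,-n],[n,c]])
for f,q in ((boxes_of,'lock_broken'),(boxes_of,'lock_a'),(spot_point,'cab_drawer0_handle')):
  for d in f('wrist',q): print(q,round(d['p'],2),np.round(d['centre'],3),(C.T@(np.array(d['centre'])[:2]-p[:2])).round(3),proj('wrist',d['centre']).round())
"
```

```text
t 2.975 unit [-0.0246  0.0822] z 0.3196 move [ 0.028  0.446 -0.205] spin 0.0 F [-0.4  0.4  0.1] g 0.153
lock_broken 0.98 [0.482 0.123 0.202] [-0.037  0.082] [[273. 186.]]
lock_broken 0.79 [0.317 0.183 0.02 ] [-0.033  0.257] [[418. 151.]]
lock_a 0.86 [0.65  0.092 0.206] [-0.012 -0.088] [[ 47. 218.]]
lock_a 0.56 [0.566 0.116 0.205] [-0.016 -0.   ] [[164. 212.]]
lock_a 0.26 [0.517 0.01  0.172] [-0.132  0.012] [[180.  49.]]
```

View pics/w1.png

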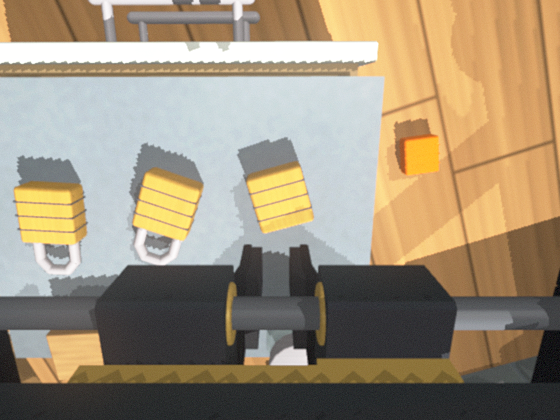

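```bash
python3 -c "
from h import *
p=np.load('cab.npy'); c,n=np.cos(p[2]),np.sin(p[2]); C=np.array([[c,-n],[n,c]])
U=lambda uv,z:((ray('wrist',uv,z)[:,:2]-p[:2])@C).round(4).tolist()
print('lock',U([(246,180),(297,163),(313,217),(263,233)],.206))
print('edge',U([(10,77),(370,76),(382,77)],.184))
print('front top',U([(0,62),(376,60),(0,45),(376,43)],.172))
im=cv2.imread('pics/w1.png'); cv2.imwrite('pics/w1c.png',cv2.resize(im[0:110,0:400],None,fx=2,fy=2,interpolation=2))
go(-.23,0,.34)"
```

```text
lock [[-0.0412, 0.0619], [-0.0538, 0.0987], [-0.0129, 0.1115], [0.0001, 0.074]]
edge [[-0.1119, -0.1094], [-0.1135, 0.1516], [-0.1129, 0.1604]]
front top [[-0.1229, -0.1229], [-0.1253, 0.1581], [-0.1346, -0.1203], [-0.137, 0.1571]]
t 3.175 unit [-0.0214  0.0829] z 0.3194 move [-0.821 -2.089 -0.207] spin 0.005 F [0.1 0.3 0.1] g 0.151
```

View pics/w1c.png

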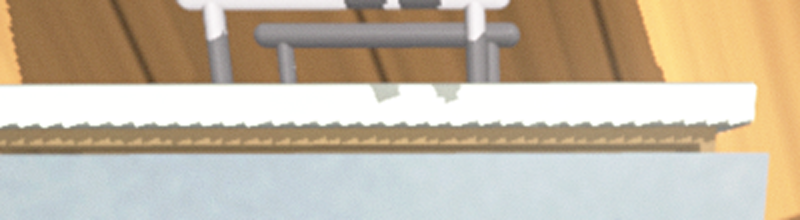

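carry_out(delta_pos=[[-0.4, -0.5, 0], [-0.8, -1, 0], [-0.8, -1, 0]], spin=[0, 0, 0], gripper=[0, 0, 0])

```text
time_s: 3.55
tcp_pos: [0.5305, 0.0147, 0.3189]
ee_rot: [[-0.946, 0.324, -0.001], [0.324, 0.946, -0.001], [0.001, -0.001, -1.0]]
wrist_force: [-0.2, -0.3, -0.3]
gripper_width: 0.012
```

carry_out(delta_pos=[[0, -0.3, 0.6], [0, -0.3, 0.9], [0, -0.3, 0.9]], spin=[0, 0, 0], gripper=[0, 0, 0])

```text
time_s: 3.92
tcp_pos: [0.5183, -0.0112, 0.2271]
ee_rot: [[-0.948, 0.32, -0.006], [0.32, 0.948, -0.001], [0.005, -0.003, -1.0]]
wrist_force: [-0.6, -0.2, 0.6]
gripper_width: 0.008
```

```bash
python3 -c "
from h import *
go(-.16,0,.15); snap('wrist','w2')
for d in spot_point('wrist','cab_drawer0_handle'):print(d)
p=np.load('cab.npy'); c,n=np.cos(p[2]),np.sin(p[2]); C=np.array([[c,-n],[n,c]])
for x in (-.1695,-.175,-.1805): print(x,proj('wrist',[np.r_[C@[x,y]+p[:2],.146] for y in (-.06,0,.06)]).round().tolist())
for x in (-.130,-.14): print(x,proj('wrist',[np.r_[C@[x,y]+p[:2],.172] for y in (-.06,0,.06)]).round().tolist())
"
```

```text
t 3.925 unit [-0.1521  0.004 ] z 0.2271 move [-0.044 -0.077  0.771] spin 0.005 F [-0.6 -0.2  0.6] g 0.008
{'centre': [0.5127, -0.0347, 0.1456], 'p': 0.64}
-0.1695 [[181.0, 192.0], [273.0, 192.0], [365.0, 192.0]]
-0.175 [[180.0, 184.0], [273.0, 184.0], [365.0, 184.0]]
-0.1805 [[179.0, 175.0], [273.0, 176.0], [366.0, 176.0]]
-0.13 [[175.0, 265.0], [272.0, 265.0], [370.0, 266.0]]
-0.14 [[174.0, 250.0], [272.0, 250.0], [371.0, 251.0]]
```

View pics/w2.png

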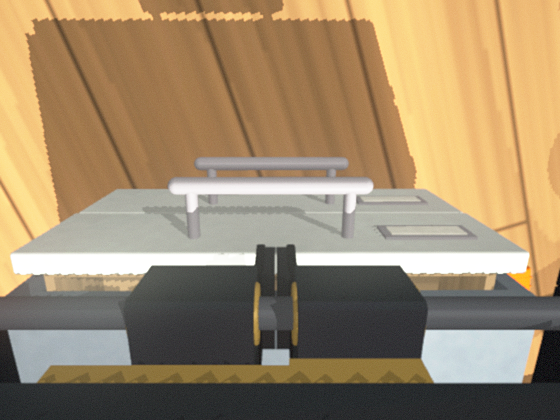

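carry_out(delta_pos=[[0, -0.02, 0.2], [0, -0.02, 0.35], [0, -0.02, 0.5], [0, -0.02, 0.6], [0, -0.02, 0.7], [0, -0.02, 0.76], [0, -0.02, 0.76]], spin=[0, 0, 0, 0, 0, 0, 0], gripper=[0, 0, 0, 0, 0, 0, 0])

```text
time_s: 4.9
tcp_pos: [0.5191, -0.0142, 0.1532]
ee_rot: [[-0.947, 0.321, -0.001], [0.321, 0.947, -0.0], [0.001, -0.001, -1.0]]
wrist_force: [-0.4, 0.2, -0.3]
gripper_width: 0.007
```

```bash
python3 -c "
from h import *
go(-.335,0,.15); snap('wrist','w3');snap('side','s3')
a=cv2.imread('pics/w3.png');b=cv2.imread('pics/s3.png')[140:310,245:450]
cv2.imwrite('pics/ws3.png',np.hstack([cv2.resize(a,(400,300)),cv2.resize(b,(362,300))]))"
```

```text
t 4.9 unit [-0.1547  0.0024] z 0.1532 move [-0.021 -1.803  0.033] spin 0.002 F [-0.4  0.2 -0.3] g 0.007
```

View pics/ws3.png

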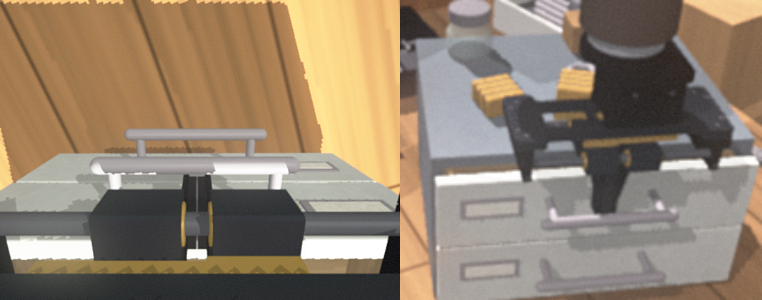

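carry_out(delta_pos=[[0, 0, 0.03], [0, -0.05, 0.03], [0, -0.12, 0.03], [0, -0.22, 0.03], [0, -0.33, 0.03], [0, -0.44, 0.03], [0, -0.55, 0.03], [0, -0.66, 0.03], [0, -0.77, 0.03], [0, -0.88, 0.03], [0, -1, 0.03]], spin=[0, 0, 0, 0, 0, 0, 0, 0, 0, 0, 0], gripper=[0, 0, 0, 0, 0, 0, 0, 0, 0, 0, 0])

```text
time_s: 6.38
tcp_pos: [0.4869, -0.1095, 0.1506]
ee_rot: [[-0.947, 0.321, 0.0], [0.321, 0.947, -0.0], [-0.0, 0.0, -1.0]]
wrist_force: [0.9, -0.1, -0.8]
gripper_width: 0.003
```

carry_out(delta_pos=[[0, -0.11, 0], [0, -0.22, 0], [0, -0.33, 0], [0, -0.43, 0], [0, -0.52, 0], [0, -0.6, 0], [0, -0.66, 0], [0, -0.7, 0], [0, -0.7, 0], [0, -0.67, 0], [0, -0.67, 0]], spin=[0, 0, 0, 0, 0, 0, 0, 0, 0, 0, 0], gripper=[0, 0, 0, 0, 0, 0, 0, 0, 0, 0, 0])

```text
time_s: 7.75
tcp_pos: [0.4654, -0.172, 0.1505]
ee_rot: [[-0.947, 0.321, -0.0], [0.321, 0.947, -0.0], [0.0, -0.0, -1.0]]
wrist_force: [1.1, -0.2, 0.4]
gripper_width: 0.005
```

carry_out(delta_pos=[[0, 0, -0.3], [0, 0, -0.9], [0, 0, -1], [0, 0, -1]], spin=[0, 0, 0, 0], gripper=[15, 15, 15, 15])

```text
time_s: 8.25
tcp_pos: [0.4655, -0.172, 0.251]
ee_rot: [[-0.947, 0.321, 0.002], [0.321, 0.947, 0.0], [-0.001, 0.001, -1.0]]
wrist_force: [0.3, 0.7, -1.3]
gripper_width: 0.149
```

```bash
python3 -c "
from h import *
go(.028,.087,.32); snap('side','s4')
for d in spot_point('side','cab_drawer0_handle'):print(d)"
```

```text
t 8.25 unit [-0.3213  0.0021] z 0.251 move [ 0.843  3.495 -0.688] spin 0.002 F [ 0.3  0.7 -1.3] g 0.149
```

View pics/s4.png

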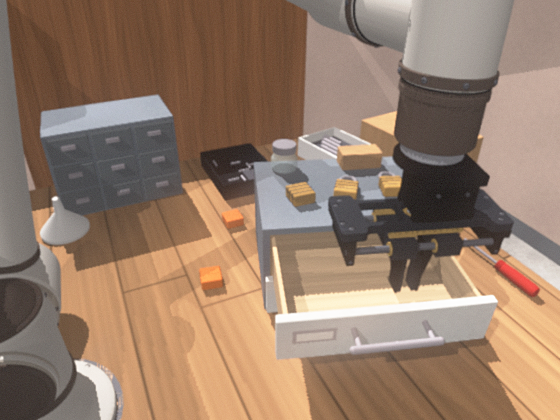

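carry_out(delta_pos=[[0.2, 0.3, -0.6], [0.4, 0.9, -0.7], [0.4, 1, -0.7]], spin=[0, 0, 0], gripper=[15, 15, 15])

```text
time_s: 8.72
tcp_pos: [0.4596, -0.0625, 0.3206]
ee_rot: [[-0.948, 0.319, 0.0], [0.319, 0.948, 0.0], [-0.0, 0.001, -1.0]]
wrist_force: [0.4, -0.3, -0.3]
gripper_width: 0.147
```

carry_out(delta_pos=[[0.2, 0.5, 0], [0.44, 1, 0]], spin=[0, 0], gripper=[15, 15])

```text
time_s: 8.98
tcp_pos: [0.4497, 0.045, 0.3185]
ee_rot: [[-0.946, 0.323, -0.004], [0.323, 0.946, -0.002], [0.003, -0.003, -1.0]]
wrist_force: [1.1, 1.1, -0.4]
gripper_width: 0.151
```

carry_out(delta_pos=[[0, 0.5, 0], [0, 1, 0], [0, 1, 0]], spin=[0, 0, 0], gripper=[15, 15, 15])

```text
time_s: 9.35
tcp_pos: [0.4827, 0.141, 0.3175]
ee_rot: [[-0.948, 0.319, -0.005], [0.319, 0.948, -0.003], [0.004, -0.004, -1.0]]
wrist_force: [-0.1, -0.3, -0.0]
gripper_width: 0.152
```

carry_out(delta_pos=[[0, 0.4, 0], [0, 0.5, 0], [0, 0.5, 0], [0, 0.5, 0]], spin=[0, 0, 0, 0], gripper=[15, 15, 15, 15])

```text
time_s: 9.85
tcp_pos: [0.4981, 0.185, 0.3203]
ee_rot: [[-0.947, 0.322, -0.001], [0.322, 0.947, -0.001], [0.001, -0.001, -1.0]]
wrist_force: [0.5, -0.5, -0.7]
gripper_width: 0.15
```

```bash
python3 -c "
from h import *
go(.028,.087,.206)"
```

```text
t 9.85 unit [0.0271 0.0866] z 0.3203 move [0.003 0.01  1.143] spin 0.001 F [ 0.5 -0.5 -0.7] g 0.15
```

carry_out(delta_pos=[[0, 0, 0.3], [0, 0, 0.6], [0, 0, 0.8], [0, 0, 0.9], [0, 0, 0.9]], spin=[0, 0, 0, 0, 0], gripper=[15, 15, 15, 15, 15])

```text
time_s: 10.48
tcp_pos: [0.4983, 0.1856, 0.2305]
ee_rot: [[-0.947, 0.322, -0.0], [0.322, 0.947, -0.001], [0.0, -0.001, -1.0]]
wrist_force: [0.2, 0.4, -0.6]
gripper_width: 0.152
```

carry_out(delta_pos=[[0, 0, 0.1], [0, 0, 0.2], [0, 0, 0.24], [0, 0, 0.24]], spin=[0, 0, 0, 0], gripper=[15, 15, 15, 15])

```text
time_s: 10.98
tcp_pos: [0.4983, 0.1861, 0.2062]
ee_rot: [[-0.947, 0.321, -0.001], [0.321, 0.947, -0.001], [0.0, -0.001, -1.0]]
wrist_force: [0.3, 0.4, 0.4]
gripper_width: 0.151
```

```bash
python3 -c "
from h import *
go(-.1,.087,.206); snap('wrist','w5');snap('scene','c5')
a=cv2.imread('pics/w5.png');b=cv2.imread('pics/c5.png')[140:310,150:350]
cv2.imwrite('pics/ws5.png',np.hstack([cv2.resize(a,(400,300)),cv2.resize(b,(353,300))]))"
```

```text
t 10.975 unit [0.0282 0.0867] z 0.2062 move [ 0.005 -1.282  0.003] spin 0.002 F [0.3 0.4 0.4] g 0.151
```

View pics/ws5.png

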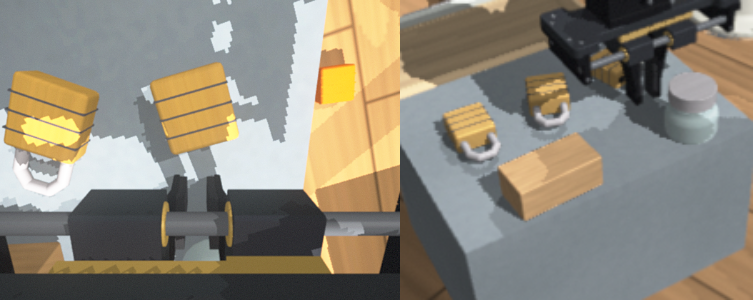

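carry_out(delta_pos=[[0, -0.07, 0], [0, -0.13, 0], [0, -0.18, 0], [0, -0.24, 0], [0, -0.3, 0], [0, -0.36, 0], [0, -0.42, 0], [0, -0.48, 0], [0, -0.54, 0], [0, -0.6, 0], [0, -0.6, 0]], spin=[0, 0, 0, 0, 0, 0, 0, 0, 0, 0, 0], gripper=[15, 15, 15, 15, 15, 15, 15, 15, 15, 15, 15])

```text
time_s: 12.45
tcp_pos: [0.4787, 0.1286, 0.2065]
ee_rot: [[-0.947, 0.322, -0.001], [0.322, 0.947, -0.001], [0.001, -0.001, -1.0]]
wrist_force: [0.4, 0.1, 0.0]
gripper_width: 0.149
```

```bash
python3 -c "
from h import *
go(-.1,.087,.206); snap('wrist','w6');snap('side','c6')
a=cv2.imread('pics/w6.png');b=cv2.imread('pics/c6.png')[150:360,240:490]
cv2.imwrite('pics/ws6.png',np.hstack([cv2.resize(a,(400,300)),cv2.resize(b,(357,300))]))"
```

```text
t 12.45 unit [-0.0326  0.0867] z 0.2065 move [ 0.003 -0.674  0.005] spin 0.001 F [0.4 0.1 0. ] g 0.149
```

View pics/ws6.png

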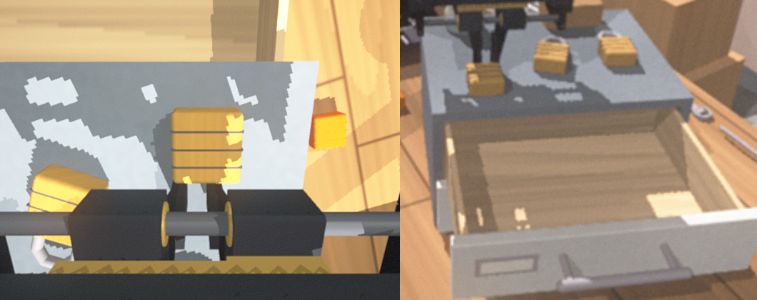

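carry_out(delta_pos=[[0, -0.06, 0], [0, -0.12, 0], [0, -0.18, 0], [0, -0.24, 0], [0, -0.3, 0], [0, -0.36, 0], [0, -0.42, 0], [0, -0.47, 0], [0, -0.52, 0], [0, -0.57, 0], [0, -0.62, 0], [0, -0.67, 0]], spin=[0, 0, 0, 0, 0, 0, 0, 0, 0, 0, 0, 0], gripper=[15, 15, 15, 15, 15, 15, 15, 15, 15, 15, 15, 15])

```text
time_s: 14.05
tcp_pos: [0.4567, 0.0651, 0.2061]
ee_rot: [[-0.947, 0.322, -0.002], [0.322, 0.947, -0.001], [0.002, -0.002, -1.0]]
wrist_force: [0.1, -1.5, -0.2]
gripper_width: 0.153
```

```bash
python3 -c "
from h import *
go(-.1,.087,.206); snap('wrist','w7');snap('side','c7')
a=cv2.imread('pics/w7.png');b=cv2.imread('pics/c7.png')[150:360,240:490]
cv2.imwrite('pics/ws7.png',np.hstack([cv2.resize(a,(400,300)),cv2.resize(b,(357,300))]))"
```

```text
t 14.05 unit [-0.0998  0.087 ] z 0.2061 move [ 0.    -0.002  0.001] spin 0.002 F [ 0.1 -1.5 -0.2] g 0.153
```

View pics/ws7.png

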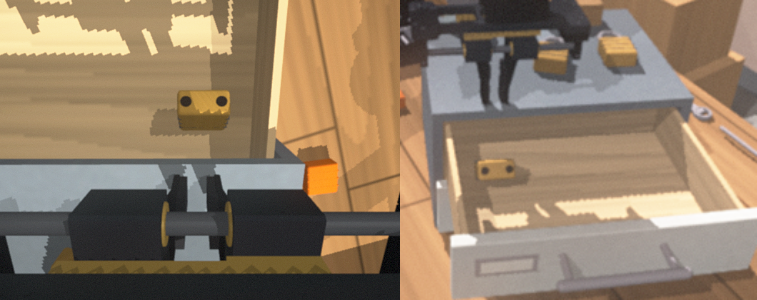

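carry_out(delta_pos=[[0, 0, -0.4], [-0.2, 0, -0.9], [-0.8, -0.4, -1], [-0.87, -0.9, -1], [-0.87, -1, -1]], spin=[0, 0, 0, 0, 0], gripper=[0, 0, 0, 0, 0])

```text
time_s: 14.78
tcp_pos: [0.5073, -0.0594, 0.3059]
ee_rot: [[-0.946, 0.325, -0.002], [0.325, 0.946, -0.001], [0.002, -0.001, -1.0]]
wrist_force: [1.0, 0.1, 0.2]
gripper_width: 0.003
```

carry_out(delta_pos=[[0, -0.5, 0], [0, -1, 0], [0, -1, 0]], spin=[0, 0, 0], gripper=[0, 0, 0])

```text
time_s: 15.15
tcp_pos: [0.4743, -0.1531, 0.3062]
ee_rot: [[-0.946, 0.325, -0.001], [0.325, 0.946, -0.0], [0.001, -0.0, -1.0]]
wrist_force: [0.0, -0.3, -0.1]
gripper_width: 0.004
```

carry_out(delta_pos=[[0, -0.5, 0], [0, -0.8, 0], [0, -0.8, 0], [0, -0.8, 0]], spin=[0, 0, 0, 0], gripper=[0, 0, 0, 0])

```text
time_s: 15.65
tcp_pos: [0.4503, -0.2262, 0.3063]
ee_rot: [[-0.947, 0.321, -0.0], [0.321, 0.947, 0.0], [0.0, 0.0, -1.0]]
wrist_force: [0.1, 0.4, -0.0]
gripper_width: 0.002
```

```bash
python3 -c "
from h import *
go(-.375,0,.15); snap('wrist','w8');snap('side','c8')
a=cv2.imread('pics/w8.png');b=cv2.imread('pics/c8.png')[150:360,240:490]
cv2.imwrite('pics/ws8.png',np.hstack([cv2.resize(a,(400,300)),cv2.resize(b,(357,300))]))
p=np.load('cab.npy'); c,n=np.cos(p[2]),np.sin(p[2]); C=np.array([[c,-n],[n,c]])
for cam in('side','wrist'):
 for d in spot_point(cam,'cab_drawer0_handle'):print(d['p'],(C.T@(np.array(d['centre'])[:2]-p[:2])).round(3))"
```

```text
t 15.65 unit [-0.3775 -0.001 ] z 0.3063 move [0.009 0.025 1.563] spin 0.003 F [ 0.1  0.4 -0. ] g 0.002
0.78 [-0.344 -0.003]
0.79 [-0.339 -0.   ]
```

View pics/ws8.png

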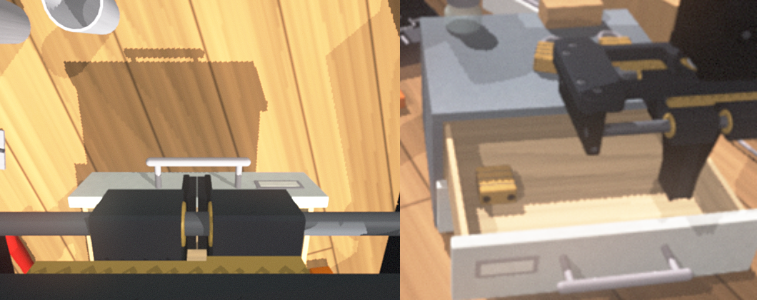

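carry_out(delta_pos=[[0, 0, 0.5], [0, 0, 1], [0, 0, 1]], spin=[0, 0, 0], gripper=[0, 0, 0])

```text
time_s: 16.23
tcp_pos: [0.4477, -0.2262, 0.2034]
ee_rot: [[-0.947, 0.321, -0.009], [0.321, 0.947, 0.002], [0.009, -0.001, -1.0]]
wrist_force: [0.2, 0.1, 1.0]
gripper_width: 0.008
```

carry_out(delta_pos=[[0, 0, 0.2], [0, 0, 0.4], [0, 0, 0.56], [0, 0, 0.56], [0, 0, 0.56]], spin=[0, 0, 0, 0, 0], gripper=[0, 0, 0, 0, 0])

```text
time_s: 16.85
tcp_pos: [0.4515, -0.2275, 0.1525]
ee_rot: [[-0.947, 0.321, 0.003], [0.321, 0.947, -0.001], [-0.004, -0.0, -1.0]]
wrist_force: [0.1, -0.1, 0.5]
gripper_width: 0.006
```

```bash
python3 -c "
from h import *
go(-.180,0,.15); snap('side','c9')
b=cv2.imread('pics/c9.png')[150:400,240:520]
cv2.imwrite('pics/s9.png',cv2.resize(b,(560,500)))"
```

```text
t 16.85 unit [-0.3783 -0.0025] z 0.1525 move [0.021 1.983 0.025] spin 0.003 F [ 0.1 -0.1  0.5] g 0.006
```

View pics/s9.png

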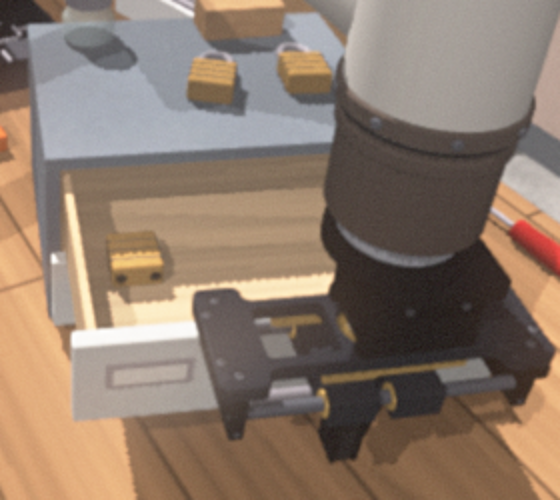

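carry_out(delta_pos=[[0, 0.08, 0.03], [0, 0.15, 0.03], [0, 0.2, 0.03], [0, 0.26, 0.03], [0, 0.34, 0.03], [0, 0.42, 0.03], [0, 0.5, 0.03], [0, 0.58, 0.03], [0, 0.66, 0.03], [0, 0.74, 0.03], [0, 0.82, 0.03], [0, 0.9, 0.03]], spin=[0, 0, 0, 0, 0, 0, 0, 0, 0, 0, 0, 0], gripper=[0, 0, 0, 0, 0, 0, 0, 0, 0, 0, 0, 0])

```text
time_s: 18.4
tcp_pos: [0.4791, -0.1415, 0.1475]
ee_rot: [[-0.947, 0.322, -0.0], [0.322, 0.947, 0.0], [0.0, -0.0, -1.0]]
wrist_force: [-0.1, -0.9, 1.3]
gripper_width: 0.004
```

carry_out(delta_pos=[[0, 0.08, 0], [0, 0.16, 0], [0, 0.24, 0], [0, 0.32, 0], [0, 0.4, 0], [0, 0.48, 0], [0, 0.56, 0], [0, 0.64, 0], [0, 0.72, 0], [0, 0.8, 0], [0, 0.86, 0], [0, 0.9, 0]], spin=[0, 0, 0, 0, 0, 0, 0, 0, 0, 0, 0, 0], gripper=[0, 0, 0, 0, 0, 0, 0, 0, 0, 0, 0, 0])

```text
time_s: 19.9
tcp_pos: [0.508, -0.0564, 0.1475]
ee_rot: [[-0.947, 0.321, 0.0], [0.321, 0.947, 0.0], [-0.0, 0.0, -1.0]]
wrist_force: [-0.5, -0.9, -0.0]
gripper_width: 0.005
```

```bash
python3 -c "
from h import *
go(-.180,0,.15); snap('side','c10')
b=cv2.imread('pics/c10.png')[140:350,230:510]
cv2.imwrite('pics/s10.png',cv2.resize(b,(560,420)))"
```

```text
t 19.9 unit [-0.1981 -0.0008] z 0.1475 move [ 0.007  0.181 -0.025] spin 0.002 F [-0.5 -0.9 -0. ] g 0.005
```

View pics/s10.png

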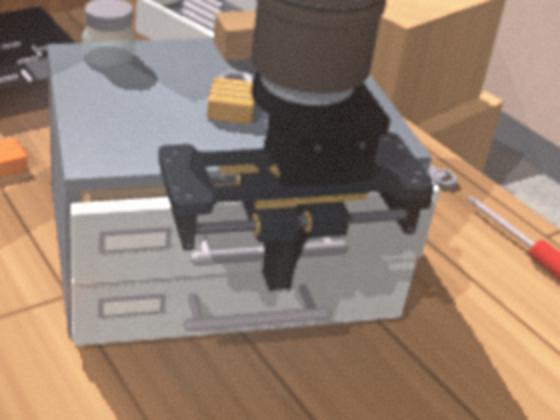

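Nearly shut (~18 mm left). Creep on at ~2–3 mm per row, well below slamming speed.

carry_out(delta_pos=[[0, 0.03, 0], [0, 0.06, 0], [0, 0.09, 0], [0, 0.11, 0], [0, 0.13, 0], [0, 0.14, 0], [0, 0.15, 0], [0, 0.16, 0], [0, 0.17, 0], [0, 0.17, 0]], spin=[0, 0, 0, 0, 0, 0, 0, 0, 0, 0], gripper=[0, 0, 0, 0, 0, 0, 0, 0, 0, 0])

```text
time_s: 21.2
tcp_pos: [0.5131, -0.0413, 0.1476]
ee_rot: [[-0.947, 0.321, -0.001], [0.321, 0.947, -0.001], [0.0, -0.001, -1.0]]
wrist_force: [0.1, -4.4, 0.2]
gripper_width: 0.007
```

carry_out(delta_pos=[[0, 0.01, 0], [0, 0.015, 0], [0, 0.02, 0], [0, 0.025, 0], [0, 0.025, 0]], spin=[0, 0, 0, 0, 0], gripper=[0, 0, 0, 0, 0])

```text
time_s: 21.82
tcp_pos: [0.5131, -0.041, 0.1476]
ee_rot: [[-0.947, 0.322, -0.003], [0.322, 0.947, -0.004], [0.002, -0.005, -1.0]]
wrist_force: [0.1, -13.0, 0.5]
gripper_width: 0.002
```

```bash
python3 -c "
from h import *
go(-.180,0,.15)"
```

```text
t 21.825 unit [-0.1819 -0.0006] z 0.1476 move [ 0.006  0.019 -0.024] spin 0.002 F [  0.1 -13.    0.5] g 0.002
```

carry_out(delta_pos=[[0, -0.02, 0], [0, -0.1, 0], [0, -0.4, 0], [0, -0.9, 0], [0, -0.9, 0]], spin=[0, 0, 0, 0, 0], gripper=[0, 0, 0, 0, 0])

```text
time_s: 22.45
tcp_pos: [0.4839, -0.1252, 0.1474]
ee_rot: [[-0.946, 0.325, -0.0], [0.325, 0.946, 0.001], [0.001, 0.001, -1.0]]
wrist_force: [-0.2, 0.2, -0.2]
gripper_width: 0.004
```

carry_out(delta_pos=[[0.3, -0.2, -0.3], [0.8, -0.3, -0.8], [1, -0.4, -1], [1, -0.4, -1], [1, -0.4, -1]], spin=[0, 0, 0, 0, 0], gripper=[0, 0, 0, 0, 0])

```text
time_s: 23.08
tcp_pos: [0.378, -0.1287, 0.2472]
ee_rot: [[-0.947, 0.321, 0.0], [0.321, 0.947, 0.001], [-0.0, 0.001, -1.0]]
wrist_force: [0.1, 0.0, -0.1]
gripper_width: 0.006
```

```bash
python3 -c "
from h import *
go(-.180,0,.15); snap('side','c11'); snap('scene','d11')
p=np.load('cab.npy'); c,n=np.cos(p[2]),np.sin(p[2]); C=np.array([[c,-n],[n,c]])
for d in spot_point('side','cab_drawer0_handle'):print(d['p'],(C.T@(np.array(d['centre'])[:2]-p[:2])).round(3))
for q in('lock_a','jar','carton'):
  print(q,[(round(d['p'],2),np.round(d['centre'],3).tolist()) for d in boxes_of('scene',q)])
b=cv2.imread('pics/c11.png')[140:310,245:450];a=cv2.imread('pics/d11.png')[140:310,130:335]
cv2.imwrite('pics/s11.png',np.hstack([cv2.resize(x,(400,332)) for x in(b,a)]))"
```

```text
t 23.075 unit [-0.3086  0.0989] z 0.2472 move [-0.992  1.283  0.973] spin 0.003 F [ 0.1  0.  -0.1] g 0.006
0.68 [-0.165  0.001]
lock_a [(0.91, [0.579, 0.124, 0.206]), (0.61, [0.66, 0.098, 0.209])]
jar [(0.7, [0.522, 0.267, 0.227])]
carton [(0.61, [0.665, 0.217, 0.224])]
```

View pics/s11.png

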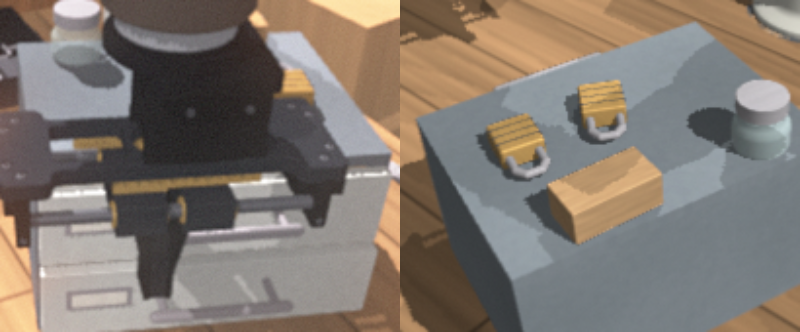

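```bash
python3 -c "
from station import *
print(finish_job(), sense()['time_s'])"
```

```text
the job is handed in; nothing more can be done
the job is handed in; nothing more can be done
```

The broken padlock is in the top drawer, the drawer is closed, and I handed the job in at about 23 s of the 61 s allowed.

I hooked the bar handle and pulled the drawer out about 0.17 m. I then slid the shackle-less brass padlock over the front edge with the nearly closed fingers. It dropped into the drawer and came to rest flat. Finally I pushed the drawer shut by its handle, creeping the last few millimetres, and drew the arm clear.

Last checks:
- **Drawer:** it stopped firmly at 13 N. The handle was found at x = -0.165 m in the unit's frame, which is the closed position, and the fronts look flush.
- **Things left on top:** the two good padlocks, the jar and the carton were found within the network's roughly 4 mm error (6 mm at most) of where they started.
- **Broken padlock:** I last saw it in the drawer just before closing. It cannot be seen with the drawer shut.
- **Forces:** the highest wrist force I read was 13 N.

No check failed or disagreed.

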